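# Stow the refractometer in its foam-lined case

### The arm

A 6-joint arm with a two-finger parallel gripper is mounted at the origin on the work surface. World frame = base frame: x ahead of the robot, y to its left, z up, the work surface at z = 0. Lengths are in m, angles in degrees, forces in N, time in s.
With the tool pointing down it reaches from about 0.275 to 0.825 m from the base axis. Payload 5.2 kg.
Tool frame: the origin (TCP) lies midway between the tips of the shut fingers; the grasp point (between the pads) lies 19 mm behind it; z points along the fingers, y is the line along which they close (so a half turn about z gives the same grasp; the last joint's range is limited). The gripper opens to 93 mm and grips with 3 to 60 N. Pads are 15 mm wide; open, the fingers measure 128 mm over their backs; the gripper's body (75 mm by 188 mm) begins 65 mm behind the grasp point.
Start: joints at [56.333, 14.817, 87.949, -0, 77.235, -11.62], TCP at [0.206, 0.51, 0.219] pointing down, gripper open.
Joint ranges: [-179.93, 179.93], [-52.35, 119.4], [10.71, 147.94], [-69.91, 249.91], [12.55, 155.21], [-178.61, 178.61]. Speed limits (degrees/s): [147.25, 147.25, 180, 180, 180, 180].

### API

Orientations are given as a 3x3 rotation matrix whose columns are the frame's x, y, z axes.
In Python, from cell import robot gives the robot as it stands. Calls block until the motion is done:
- robot.movep(position, orientation): joint-space move of the TCP to a pose.
- robot.move_linear(position, velocity=0.15, attitude=None): straight line of the TCP; attitude=None keeps the orientation; velocity is the mean speed in m/s.
- robot.move_joints(angles): joint-space move.
- robot.set_gripper(opening): finger opening in m; the grip force is fixed at half the most; returns when the fingers have stopped.
- robot.pause(seconds).
- robot.inverse_kinematics(position, orientation): joint angles nearest the present ones, or None.
- robot.read_camera(name): name is "scene" or "top" or "wrist"; returns (picture, depth): 480x640x3 uint8, red, green, blue; 480x640 float32, m along the optical axis (not along the pixel's ray), 0 where there is no reading.
- robot.camera_params(name): a dict with "fx", "fy", "cx", "cy" (pixels), "k1" (the pictures are not rectified: a ray, as slopes to the right and down, at radius r is drawn at 1 + k1 r^2 times it, then the intrinsics apply), "world_from_camera" (4x4, takes a point from camera to world coordinates); the wrist camera has in their place "T_tool_cam" (4x4, takes a point from camera to tool coordinates, whose origin is the TCP and whose axes are the flange's). Camera axes: x right, y up, looking along -z (the intrinsics and any distortion apply to the point x, -y, -z); pixel columns grow to the right and rows downward; lengths in m; the calibration is good to about 2 mm. A picture is of the moment at which its call begins: read the wrist's pose just before it. camera_params takes no time and is no camera call.
A pose or a line that the arm cannot do raises robot.PlanningError and nothing moves.
- robot.sign_off(): hands the job in; it is judged then, once.
Trained networks look in the newest picture that a camera, given by its name, has taken for a name from the list of things; names that differ only in an ending like _2 or _b are one class to them, and where a whole thing is asked for, a point or a joint stands for the part that bears it (a point fixed in the world has none). Each returns a list of dicts, best first, with "conf" (0 to 1); they miss things now and then, are a little off and sometimes report something else, mostly with a low value. They report only what shows in the picture. A call takes as long as a camera call.
- robot.cut_out(camera, target): "mask" (480x640 bool, what is visible of it).
- robot.landmark_of(camera, target): "position" ([x, y, z] in m, in world coordinates, good to about 4 mm: a listed point, or the origin of a listed thing).
Readings, each from a call of its own:
- robot.get_clock(): time.
- robot.get_joints(): joint angles.
- robot.get_dq(): joint speeds.
- robot.get_effort(): joint torques, N m.
- robot.get_position(): TCP position.
- robot.get_eef_rot(): TCP orientation.
- robot.get_contact_force(): force on the tool from outside, world axes, zero at the start.
- robot.get_moment(): the same for the moment, N m.
- robot.get_width(): finger opening in m.
- robot.get_finger_force(): force on a finger pad.
Only numpy, scipy, OpenCV 4.12 (cv2) and the standard library are available. Lean on these libraries where they do the work, as an engineer would, in place of code of your own. Each camera call takes 0.05 s, during which the arm holds its last target. There are 200 camera calls.

### The job

The blue salinity refractometer has been left on the worktop: put it back in its matching cutout in the foam of the open carry case, display up and its round end at the cutout's round end. It is a snug fit, so press it down until it lies fully home and level, and only then close the lid completely. Do not knock over or push around the bottles and the test-kit box standing about.

Things in the scene. Friction and masses are not known exactly. Their poses are not given: they have to be found in the camera images.
- meter_center (a point): The refractometer: flat, blue, 109 x 55 x 31 mm, about 0.12 kg, lying display up (white face plate). From above it is D-shaped: one end square, the other a half circle (radius 27.5 mm) with a steel sample well. The point is its centre, half-way along, across and up (15.5 mm above its underside); x runs along it to the round end, y across, z up through the display.
- case: Black carry case, fixed to the worktop, filled with dark grey foam whose cutouts show a yellow bottom layer: 220 mm along x, 170 mm along y, rim 48 mm high; origin at the centre of its underside. Lid hinge on its -y side, handle on its +y side. A small bottle, a pipette and two vials lie in the foam beside the cutout and stay there, up to 11 mm above the foam.
- cutout (a point): Centre of the floor of the refractometer's D-shaped cutout, 20 mm above the worktop; x along the cutout to its round end, y across it to the case's handle side, z up. The seated refractometer stands on this firm floor, its top 31 mm above it. The point is 60 mm from the outside of the case's handle side, 80 mm from the outside at the square end, 110 mm from the hinge line.
- mouth (a point): Centre of the cutout's mouth, level with the foam's top, 26 mm above the cutout's floor. Here it is 3.5 mm wider than the refractometer all round; the soft lining tapers inwards: laid in, the refractometer stops with its underside 8 to 9 mm below the foam's top; from there it is squeezed and takes a push of 10 to 20 N down to the floor. Thumb notch, 24 mm wide, in its -y side.
- lid (a joint): Angle of the case's lid: 0 = shut, 1.57 = upright, 1.95 = its stop, leaning outwards, away from the cutout. It starts open, near upright; a stiff hinge holds it there. Pushed over to below about 0.9 it sinks shut slowly by its own weight.
- lid_hinge (a point): Middle of the hinge line on the case's -y rim, 48 mm above the worktop; axes as the cutout's: the hinge line runs along x, the lid shuts towards +y. The lid is a black tray, 220 mm along the hinge, 170 mm from hinge to free edge, 26 mm thick, 0.25 kg. Upright, its outer face is 26 mm to the -y side of the hinge line and its free edge 218 mm above the worktop.
- lid_edge (a point): Middle of the lid's free edge, half-way through its thickness; moves with the lid.
- additive_a: White bottle with a paper label, 62 mm diameter, 160 mm tall, loose; origin at the centre of its underside. A bystander.
- additive_b: White bottle with a blue label, 62 mm diameter, 160 mm tall, loose; origin at the centre of its underside. A bystander.
- reagent: Small white reagent bottle with a red cap, 30 mm diameter, 72 mm tall, loose; origin at the centre of its underside. A bystander.
- kit_box: Blue, white and orange test-kit box, 110 x 62 x 45 mm, loose; origin at the centre of its underside. A bystander.

How it is judged (in metres and radians):
On the way, in this order (a step that is already met when the one before it is completed fails the run):
1. the refractometer is pressed fully home in its cutout while the lid is still open (z of meter_center in the frame of cutout below 0.0185 m and horizontal distance between meter_center and cutout below 0.005 m and angle between meter_center's own z axis and vertical below 0.06 rad and value of joint lid above 1 rad), for 0.2 s.
2. the lid is shut (value of joint lid below 0.04 rad), for 0.2 s.
At the end, for the whole second after the job is handed in: The refractometer lies display up in its cutout, its underside within 3 mm of the floor, within 5 mm of the cutout's centre, level within 0.06 rad and turned within 0.08 rad of the cutout; the lid is shut (below 0.04 rad) (z of meter_center in the frame of cutout below 0.0185 m and horizontal distance between meter_center and cutout below 0.005 m and angle between meter_center's own z axis and vertical below 0.06 rad and angle between the x axis of meter_center and the x axis of cutout, either way round below 0.08 rad and value of joint lid below 0.04 rad); the robot touches nothing.
It fails at once if a bottle or the test-kit box is pushed more than 40 mm or knocked over (distance of any of additive_a, additive_b, reagent, kit_box from where it was at the start of the episode above 0.04 m or angle between any of additive_a, additive_b, reagent, kit_box's own z axis and vertical above 0.5 rad).
It also fails if it takes over 58 s, if anything falls off the work surface, if the arm or the gripper's body presses on something with over 40 N, if the wrist force passes 120 N, or if a joint passes its speed limit or range.

## Working session

There is one attempt and no reset: what is moved stays moved. The work goes in short steps, each a Python script; the robot and the scene stay as the last script left them, time stands still between calls to the robot, and variables do not carry over. Pictures are saved under pics/ and viewed, at most 10 in all, crops included, and the job is handed in when it is done.

```bash
mkdir -p pics; ls; cat > h.py <<'E'
import numpy as np, cv2
from cell import robot
def snap(cam,fn=None):
    R=np.array(robot.get_eef_rot()) if cam=="wrist" else None
    p=np.array(robot.get_position()) if cam=="wrist" else None
    im,d=robot.read_camera(cam)
    c=robot.camera_params(cam)
    if cam=="wrist":
        T=np.eye(4);T[:3,:3]=R;T[:3,3]=p
        c["W"]=T@np.array(c["T_tool_cam"])
    else: c["W"]=np.array(c["world_from_camera"])
    if fn: cv2.imwrite("pics/"+fn,im[:,:,::-1])
    return im,d,c
def world(c,u,v,d):
    """pixels + depth -> world Nx3"""
    K=np.array([[c["fx"],0,c["cx"]],[0,c["fy"],c["cy"]],[0,0,1.]])
    uv=np.stack([np.ravel(u),np.ravel(v)],1).astype(float)
    n=cv2.undistortPoints(uv[:,None],K,np.array([c["k1"],0,0,0.]))[:,0]
    d=np.ravel(d)
    P=np.stack([n[:,0]*d,-n[:,1]*d,-d,np.ones(len(d))])
    return (c["W"]@P)[:3].T
def cloud(c,d):
    v,u=np.mgrid[:480,:640]
    return world(c,u,v,d).reshape(480,640,3)
E
python3 - <<'E'
from h import *
for cam in ("scene","top"):
    im,d,c=snap(cam,cam+"0.png")
    print(cam,c["W"][:3,3].round(3))
    for t in ("meter_center","cutout","mouth","case","lid_hinge","lid_edge","additive_a","additive_b","reagent","kit_box"):
        try: print(t,[(round(r["conf"],2),np.round(r["position"],3).tolist()) for r in robot.landmark_of(cam,t)[:3]])
        except Exception as e: print(t,e)
print(robot.get_clock())
E
```

```text
pics
scene [ 1.036 -0.206  0.587]
meter_center [(0.91, [0.527, 0.27, 0.017])]
cutout [(0.7, [0.477, -0.08, 0.018])]
mouth [(0.7, [0.473, -0.079, 0.048])]
case [(0.79, [0.507, -0.095, -0.0])]
lid_hinge [(0.8, [0.526, -0.18, 0.044])]
lid_edge [(0.94, [0.531, -0.224, 0.215]), (0.64, [0.508, -0.096, 0.001])]
additive_a [(0.88, [0.725, 0.072, 0.001]), (0.71, [0.702, 0.265, 0.005])]
additive_b [(0.88, [0.725, 0.072, 0.001]), (0.71, [0.702, 0.265, 0.005])]
reagent [(0.92, [0.355, 0.113, 0.001])]
kit_box [(0.78, [0.505, 0.452, 0.003])]
top [0.475 0.145 0.961]
meter_center [(0.81, [0.522, 0.268, 0.012])]
cutout []
mouth [(0.57, [0.476, -0.078, 0.045])]
case []
lid_hinge [(0.77, [0.527, -0.182, 0.048])]
lid_edge [(0.66, [0.532, -0.224, 0.216])]
additive_a [(0.97, [0.726, 0.069, -0.001]), (0.83, [0.699, 0.262, -0.001])]
additive_b [(0.97, [0.726, 0.069, -0.001]), (0.83, [0.699, 0.262, -0.001])]
reagent [(0.81, [0.359, 0.111, 0.003])]
kit_box [(0.85, [0.502, 0.448, -0.004])]
1.1
```

View pics/top0.png

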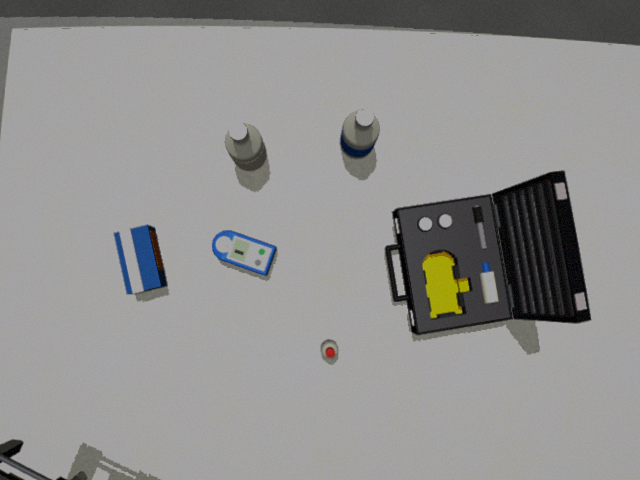

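View pics/scene0.png

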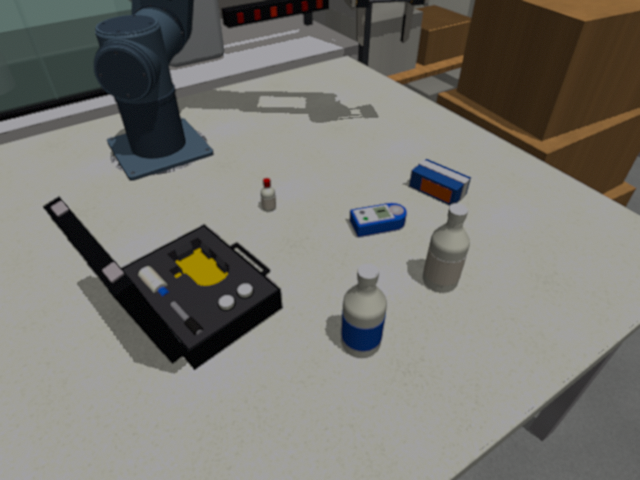

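The top view shows the meter at about (244,253) with its round end to the left (+y). The cutout is at about (440,285) with its round end up (+x), and the lid stands upright on the right. The scene view agrees with this. Next I'll measure from the top camera, then move above the meter for a close look.

```bash
cat >> h.py <<'E'
def down(a): # tool pointing down, tool x at yaw a (rad)
    c,s=np.cos(a),np.sin(a)
    return np.array([[c,s,0],[s,-c,0],[0,0,-1.]])
def rect(P):
    """min-area rectangle of xy points: centre, long-axis yaw, (long, short)"""
    (cx,cy),(w,h),a=cv2.minAreaRect((P[:,:2]*1000).astype(np.float32))
    a=np.radians(a)
    if w<h: w,h,a=h,w,a+np.pi/2
    return np.array([cx,cy])/1000,a,(w,h)
def wrap(a,ref): # bring axis yaw a to within 90 deg of ref
    return a+np.pi*np.round((ref-a)/np.pi)
def meter(cam,ref,fn=None,zr=(.022,.045)):
    im,d,c=snap(cam,fn); X=cloud(c,d)
    m=robot.cut_out(cam,"meter_center")[0]["mask"]
    m=cv2.erode(m.astype(np.uint8),np.ones((2,2)))>0
    P=X[m&(d>0)]; P=P[(P[:,2]>zr[0])&(P[:,2]<zr[1])]
    ctr,a,s=rect(P); return ctr,wrap(a,ref),s,np.median(P[:,2])
def yellow(cam,ref,fn=None):
    im,d,c=snap(cam,fn); X=cloud(c,d)
    h=cv2.cvtColor(im,cv2.COLOR_RGB2HSV)
    m=(h[...,0]>20)&(h[...,0]<35)&(h[...,1]>150)&(h[...,2]>60)&(d>0)
    return X[m],X,im
E
python3 - <<'E'
from h import *
ctr,a,s,z=meter("top",np.pi/2); print(ctr,np.degrees(a),s,z)
P,X,im=yellow("top",0); print(len(P),P.mean(0),rect(P),np.percentile(P[:,2],[5,50,95]))
for pos,ang in ((ctr,a),([.475,-.079],.1)):
    for k in (0,np.pi,):
        q=robot.inverse_kinematics([*pos,.2],down(ang+k)); print(np.round(q,1) if q is not None else None)
robot.movep([*ctr,.23],down(a))
ctr,a,s,z=meter("wrist",np.pi/2,"w1.png"); print(ctr,np.degrees(a),s,z)
print([(r["conf"],r["position"]) for r in robot.landmark_of("wrist","meter_center")], robot.camera_params("wrist")["T_tool_cam"])
E
```

```text
[0.52320721 0.26644763] 72.53128814697266 (106.46765899658203, 53.64475631713867) 0.03162986971029802
1976 [ 0.47429834 -0.0859145   0.02172504] (array([ 0.47561377, -0.08910052]), np.float64(0.20095720900936268), (112.67102813720703, 80.27660369873047)) [0.0180841  0.02101633 0.02905888]
[16.1 19.3 84.3 -0.  76.3 33.6]
[  16.1   19.3   84.3   -0.    76.3 -146.4]
[-22.7   8.6  98.6  -0.   72.8  61.5]
[ -22.7    8.6   98.6   -0.    72.8 -118.5]
[0.52245142 0.27043094] 72.10844421386719 (108.07386779785156, 53.93069839477539) 0.03182763792646498
[(0.87, [0.5258, 0.27, 0.0168])] [[-1.23050652e-04  9.68505622e-01  2.48991658e-01  6.87354473e-02]
 [ 9.99999986e-01  1.46650414e-04 -7.62318683e-05 -1.33220640e-03]
 [-1.10345723e-04  2.48991645e-01 -9.68505626e-01 -1.66433011e-01]
 [ 0.00000000e+00  0.00000000e+00  0.00000000e+00  1.00000000e+00]]
```

```bash
python3 - <<'E'
from h import *
print(robot.get_clock())
robot.movep([.46,-.078,.26],down(.12))
im,d,c=snap("wrist","w2.png"); X=cloud(c,d)
np.savez("w2.npz",X=X,im=im,d=d)
for t in ("cutout","mouth","case","lid_hinge"):
    print(t,[(r["conf"],np.round(r["position"],4).tolist()) for r in robot.landmark_of("wrist",t)])
print(robot.get_clock())
E
```

```text
2.8833
cutout [(0.67, [0.4738, -0.079, 0.0203])]
mouth []
case [(0.98, [0.5098, -0.0985, 0.0011])]
lid_hinge [(0.9, [0.5245, -0.1847, 0.0499])]
4.4583
```

View pics/w2.png

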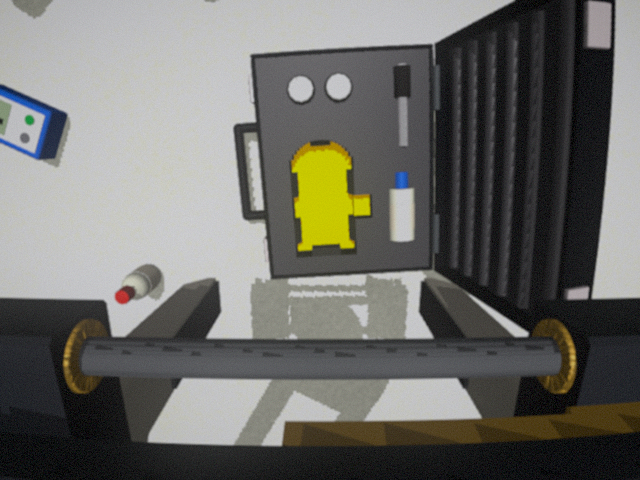

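View pics/w1.png

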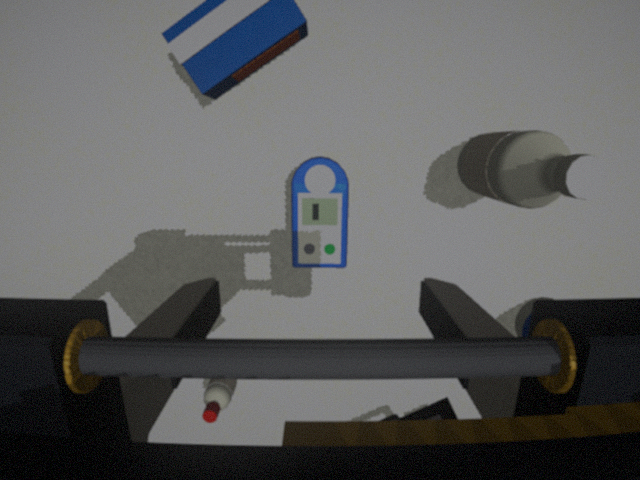

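The close view of the case shows the whole rim from (253,50) to (435,272), and the yellow cutout at (323,195) with its round end up. I'll fit the rim rectangle.

```bash
python3 - <<'E'
from h import *
f=np.load("w2.npz"); X,im,d=f["X"],f["im"],f["d"]
dark=im.max(2)<110
m=(d>0)&dark&(X[...,2]>.040)&(X[...,2]<.054)
m[300:]=0
n,l,st,_=cv2.connectedComponentsWithStats(m.astype(np.uint8)); k=1+np.argmax(st[1:,4]); m=l==k
P=X[m]; print(st[k],np.percentile(P[:,2],[5,50,95]))
c,a,s=rect(P); a=wrap(a,.1); print("rect",c,np.degrees(a),s)
# rotate to candidate yaw; robust extents per row
h=cv2.cvtColor(im,cv2.COLOR_RGB2HSV)
ym=(h[...,0]>15)&(h[...,0]<35)&(h[...,1]>150)&(d>0); ym[280:]=0
Y=X[ym]
R=np.array([[np.cos(a),np.sin(a)],[-np.sin(a),np.cos(a)]])
q=(P[:,:2]-c)@R.T; print("case ext",q.min(0),q.max(0))
y=(Y[:,:2]-c)@R.T; F=y[(Y[:,2]<.025)]; print("yellow",np.percentile(F,[1,50,99],axis=0), len(F),np.median(Y[:,2]))
for off in ((-.03,.025),):
    print("cutout from rect",c+R.T@np.array(off))
# hole in foam top: mouth outline: points in foam-height grid missing
for xs in np.arange(-.075,.03,.01):
    r=F[abs(F[:,0]-xs)<.003]; r=r[r[:,1]>-.02]
    if len(r): print(round(xs,3),r[:,1].min().round(4),r[:,1].max().round(4))
E
```

```text
[  251    43   203   237 32425] [0.04505357 0.0466383  0.05158329]
rect [ 0.51006799 -0.10565307] 10.11225414276123 (220.0085906982422, 187.78549194335938)
case ext [-0.11000427 -0.09389275] [0.11000436 0.09389275]
yellow [[-0.0871003   0.00285353]
 [-0.03055764  0.03285935]
 [ 0.02209792  0.06277719]] 5398 0.020524025017847836
cutout from rect [ 0.47614459 -0.08630875]
-0.075 0.0069 0.058
-0.065 0.0075 0.0584
-0.055 0.0073 0.0584
-0.045 0.0018 0.0637
-0.035 0.0021 0.064
-0.025 0.0074 0.058
-0.015 0.0076 0.0584
-0.005 0.002 0.0637
0.005 0.0019 0.0643
0.015 0.0055 0.0605
0.025 0.0144 0.0515
```

```bash
python3 - <<'E'
from h import *
m=np.array([.5227,.2700]); a=np.radians(72.2); R=down(a)
C=np.array([.4747,-.0784]); ac=np.radians(10.1)
robot.movep([*m,.10],R)
robot.move_linear([*m,.012],.08)
robot.set_gripper(0.0)
print("w",robot.get_width(),robot.get_position())
robot.move_linear([*m,.22],.2)
print("w",robot.get_width(),robot.get_contact_force())
robot.movep([*C,.22],down(ac))
robot.move_linear([*C,.085],.15)
print(robot.get_width(),robot.get_position(),robot.get_contact_force(),robot.get_clock())
im,d,c=snap("wrist","w3.png"); robot.read_camera("scene")
im,_,_=snap("scene"); cv2.imwrite("pics/s3.png",cv2.resize(im[180:380,40:320,::-1],None,fx=2.8,fy=2.8))
E
```

```text
w 0.0546792070596057 [0.52274664 0.27001378 0.01204335]
w 0.05491328586288507 [-0.67439308 -0.45766574 -2.26632572]
0.05494710409684232 [ 0.47544119 -0.07844458  0.0857025 ] [ 0.03428919 -0.0204584  -1.37930072] 11.4083
```

View pics/w3.png

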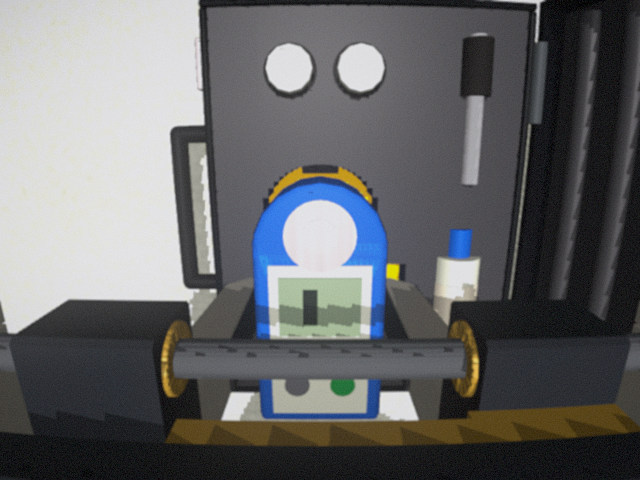

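View pics/s3.png

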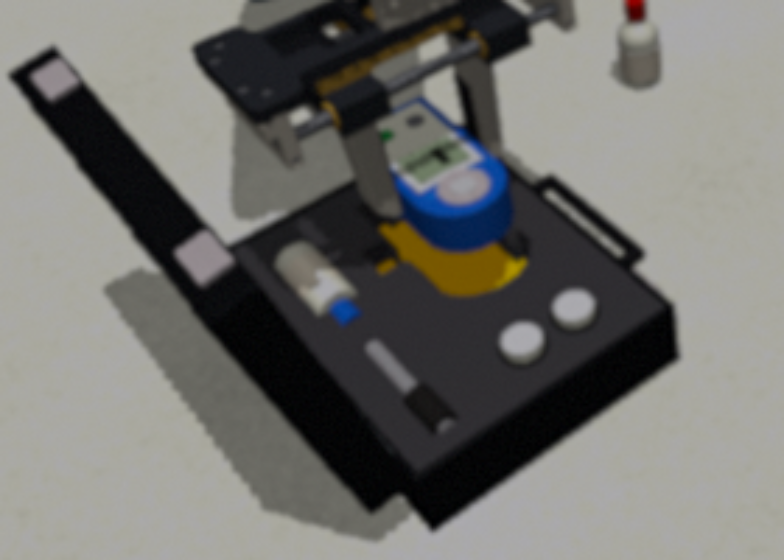

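Both views show the meter level in the grip, over the cutout and in line with it. The remaining front arc of the cutout is symmetric about the meter at rows 165–200. I'll check the in-hand offset numerically, then lower it.

```bash
python3 - <<'E'
from h import *
C=np.array([.4747,-.0784]); ac=np.radians(10.1)
Rc=np.array([[np.cos(ac),np.sin(ac)],[-np.sin(ac),np.cos(ac)]])
im,d,c=snap("wrist"); X=cloud(c,d)
p=robot.get_position(); print(p)
T=(X[...,:2]-C)@Rc.T
h=cv2.cvtColor(im,cv2.COLOR_RGB2HSV)
m=(d>0)&(X[...,2]>.098)&(X[...,2]<.110)&(abs(T[...,0])<.07)&(abs(T[...,1])<.04)
m[300:]=0
Q=T[m]; print(len(Q),np.median(X[m][:,2])); print("front",np.percentile(Q[:,0],99.8),Q[:,0].max())
for xs in (.01,.02,.025): r=Q[abs(Q[:,0]-xs)<.002,1]; print(xs,r.min() if len(r) else 0,r.max() if len(r) else 0)
ym=(h[...,0]>15)&(h[...,0]<35)&(h[...,1]>150)&(d>0)&(X[...,2]>.015)&(X[...,2]<.05)&(abs(T[...,1])<.04); ym[300:]=0
print("yellow front",T[ym][:,0].max(),T[ym][:,1].min(),T[ym][:,1].max())
dk=(d>0)&(X[...,2]>.042)&(X[...,2]<.05)&(im.max(2)<120); dk[300:]=0
print("case front/handle side",np.percentile(T[dk][:,0],99.8),np.percentile(T[dk&(T[...,0]>.06)][:,1],99.8))
E
```

```text
[ 0.47529968 -0.07862222  0.08582207]
14718 0.10563262115723877
front 0.05385130777016753 0.0544000541948034
0.01 -0.03992609325193798 0.03996892389856761
0.02 -0.02682331637340927 0.02807641908502817
0.025 -0.027248699445754865 0.02800884640930863
yellow front 0.05561257889048989 -0.030837838047817707 0.031028756919758708
case front/handle side 0.13879757714799276 0.05954824757888447
```

Alignment is within 1 mm. I'll lower it in, then release and press from on top.

```bash
python3 - <<'E'
from h import *
C=np.array([.4744,-.0784]); ac=np.radians(10.1)
for z in (.060,.055,.0525,.0505):
    robot.move_linear([*C,z],.04); f=robot.get_contact_force(); print(z,np.round(robot.get_position(),4),np.round(f,1))
    if abs(f[2])>10: break
robot.set_gripper(.068); print(robot.get_width())
p=robot.get_position()
robot.move_linear([p[0],p[1],.12],.15)
robot.set_gripper(0.0)
im,d,c=snap("wrist","w4.png"); X=cloud(c,d)
ctr,a,s,z=meter("wrist",.17,None,(.055,.085)); print(ctr,np.degrees(a),s,z,robot.get_clock())
print(np.round(robot.landmark_of("wrist","meter_center")[0]["position"],4))
E
```

```text
0.06 [ 0.4745 -0.0784  0.06  ] [ 0.1 -0.  -1.5]
0.055 [ 0.4742 -0.0783  0.0548] [-0.2 -1.  -1.7]
0.0525 [ 0.4744 -0.0784  0.0524] [ 1.1  0.6 -2.1]
0.0505 [ 0.4748 -0.0786  0.0506] [ 1.3 -0.8 -0.7]
0.06783178581191067
[ 0.48644028 -0.07633821] 10.519622802734375 (84.77854919433594, 55.14583969116211) 0.0694005367031511 15.55
[ 0.4768 -0.0802  0.0536]
```

View pics/w4.png

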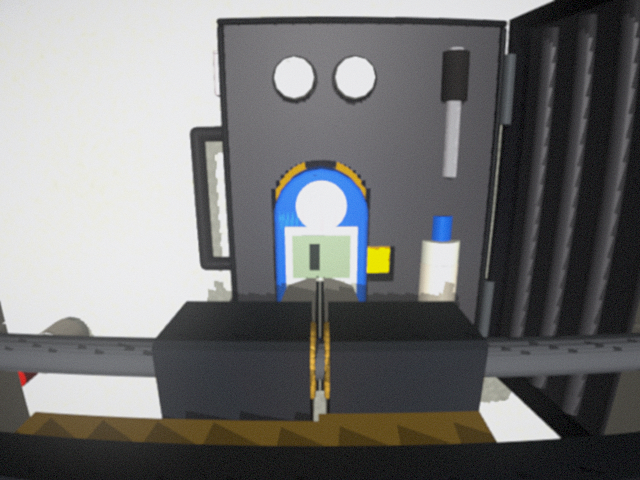

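The meter sits evenly in the mouth, round end matching, top at about 69 mm. I'll press it at the centre in small steps while watching the force.

```bash
cat >> h.py <<'E'
def press(xy,z0,z1,fmax,step=.0015):
    robot.move_linear([*xy,z0],.1)
    z=z0
    while z>z1:
        z-=step; robot.move_linear([*xy,z],.03)
        f=robot.get_contact_force(); print(round(z,4),np.round(robot.get_position()[2],4),np.round(f[2],1),end=" | ")
        if abs(f[2])>fmax: break
    print()
E
python3 - <<'E'
from h import *
C=np.array([.4746,-.0785])
press(C,.072,.0505,32)
R=robot.get_eef_rot()
p=robot.get_position(); robot.move_linear([p[0],p[1],.12],.15)
ctr,a,s,z=meter("wrist",.17,"w5.png",(.042,.085)); print(ctr,np.degrees(a),s,z,robot.get_clock())
im,d,c=snap("wrist"); X=cloud(c,d); m=robot.cut_out("wrist","meter_center")[0]["mask"]&(d>0)
P=X[m]; P=P[(P[:,2]>.04)&(P[:,2]<.07)]
for i in range(3):
    co=np.linalg.lstsq(np.c_[P[:,:2]-[.4747,-.0784],np.ones(len(P))],P[:,2],rcond=None)[0]
    r=P[:,2]-np.c_[P[:,:2]-[.4747,-.0784],np.ones(len(P))]@co; P=P[abs(r)<.002]
print("plane",co)
f=X[(d>0)&(im.max(2)<120)&(X[...,2]>.04)&(X[...,2]<.05)]; print("foam",np.median(f[:,2]))
E
```

```text
0.0705 0.071 -0.5 | 0.069 0.0691 0.4 | 0.0675 0.0678 3.9 | 0.066 0.0666 6.8 | 0.0645 0.0655 9.6 | 0.063 0.0636 5.6 | 0.0615 0.0621 5.5 | 0.06 0.0605 5.1 | 0.0585 0.059 5.7 | 0.057 0.0574 6.2 | 0.0555 0.0559 5.5 | 0.054 0.0544 5.5 | 0.0525 0.0529 6.4 | 0.051 0.0513 5.4 | 0.0495 0.0512 21.1 | 
[ 0.47639154 -0.078286  ] 10.613363265991211 (105.538818359375, 55.083221435546875) 0.05180179345313235 20.7
plane [-0.00568139 -0.00065889  0.0518481 ]
foam 0.046537194053234254
```

The force jumped at the floor (51 mm) and the plane fit is level, so the meter is home. Next I push the lid over from behind.

```bash
python3 - <<'E'
from h import *
a=np.radians(10.1); ey=np.array([-np.sin(a),np.cos(a)]); H=np.array([.5235,-.1814])
p=robot.get_position(); robot.move_linear([p[0],p[1],.33],.25)
robot.move_linear([*(H-.115*ey),.33],.25)
robot.move_linear([*(H-.115*ey),.178],.2)
for y in (-.08,-.05,-.02,.01,.04,.06,.075):
    robot.move_linear([*(H+y*ey),.178],.08); print(y,np.round(robot.get_contact_force(),1))
p=robot.get_position(); robot.move_linear([p[0],p[1],.26],.2)
robot.pause(1.5)
for cam in("scene","top"):
    snap(cam,f"{cam}6.png"); print([(r["conf"],np.round(r["position"],3)) for r in robot.landmark_of(cam,"lid_edge")])
print(robot.get_clock())
E
```

```text
-0.08 [-0.1  0.1  0.4]
-0.05 [0.3 0.7 0.4]
-0.02 [ 0.5  0.  -0.1]
0.01 [-0.1 -0.2  0.1]
0.04 [-0.2 -0.4 -1. ]
0.06 [-0.2  0.   0.2]
0.075 [-0.5 -0.1  0.3]
[(0.75, array([ 0.492, -0.015,  0.063]))]
[(0.76, array([ 0.493, -0.014,  0.066]))]
29.4333
```

View pics/scene6.png

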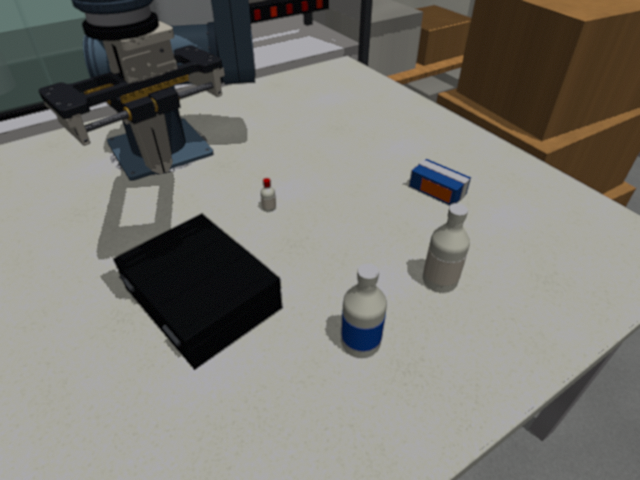

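The scene view shows the lid down on the case around (200,285), with the bystanders untouched. I'll press the free edge lightly to be sure it's shut, and check the lid plane.

```bash
python3 - <<'E'
from h import *
a=np.radians(10.1); ey=np.array([-np.sin(a),np.cos(a)]); H=np.array([.5235,-.1814])
q=H+.145*ey
robot.move_linear([*q,.12],.2)
press(q,.079,.071,12)
robot.move_linear([*q,.30],.2); robot.move_linear([.40,.05,.34],.25)
im,d,c=snap("top"); X=cloud(c,d); Rc=np.array([[np.cos(a),np.sin(a)],[-np.sin(a),np.cos(a)]])
T=(X[...,:2]-H)@Rc.T
m=(d>0)&(abs(T[...,0])<.09)&(T[...,1]>.02)&(T[...,1]<.15)&(X[...,2]<.12)
A=np.c_[T[m],np.ones(m.sum())]; print("lid plane",np.linalg.lstsq(A,X[m][:,2],rcond=None)[0],m.sum())
print(robot.get_clock(),np.round(robot.get_contact_force(),1))
E
```

```text
0.0775 0.078 1.2 | 0.076 0.076 -0.5 | 0.0745 0.0744 0.8 | 0.073 0.0742 11.0 | 0.0715 0.0741 23.7 | 
lid plane [-0.00013037 -0.00216516  0.07507287] 8105
34.2167 [-0.5  0.1  0.4]
```

The lid is shut: its top is at 74 mm, level within 0.002 rad, and the arm is clear of everything. Handing in.

```bash
python3 -c "
from cell import robot
print(robot.sign_off())"
```

```text
the job is handed in; nothing more can be done
None
```

I pressed the refractometer fully home and level in its cutout, closed the lid completely without disturbing the bottles or box, and handed the job in at about 34 s; the hand-in call did not report a verdict.

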